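# Sweep the dip pots through the gate into the trough

### The job

Push the three round sauce pots off the steel shelf with your fingertips, one at a time, through the narrow gate in its rim, so that all three drop into the trough behind it. Do not lift anything. The square tub, the shaker and the toothpick jar stay standing on the shelf, and the things on the counter around it stay where they are.

Things in the scene. Friction and masses are not known exactly. Their poses are not given: they have to be found in the camera images.
- shelf: fixed steel sauce shelf. Origin on the counter; x points through the gate to the trough, z up. Deck top 120 mm above the origin, x from -150 to +103, y from -155 to +155 mm, with a rim 5 mm thick and 25 mm high inside all four edges, open only at the gate in the middle of the +x rim. At x = +103 mm the deck ends and the open trough begins. The pots start 10 to 18 cm before the gate.
- gate (a point): middle of the gate at deck height (shelf frame x 98, y 0, z 120 mm). The gap is 56 mm wide between two upright round posts 10 mm in diameter and 28 mm high; pots go through along the shelf's +x. A pot half over the edge may hang there: it surely drops once the fingertips that push it come level with this point or up to 10 mm beyond
- trough (a point): middle of the inner floor of the grey open-topped trough behind the gate (shelf frame x 142, y 0, z 4 mm): 75 mm inside along x, 130 mm along y, floor 116 mm below the deck, its far and end walls rise 25 mm above the deck
- pot_a_center (a point): sealed round portion pot of sauce, an upright white plastic puck 40 mm in diameter and 22 mm high, about 30 g, standing on the shelf's deck at the start; this point is its centre (11 mm above its underside). It slides when pushed low down
- pot_b_center (a point): sealed round portion pot of sauce, an upright white plastic puck 40 mm in diameter and 22 mm high, about 30 g, standing on the shelf's deck at the start; this point is its centre (11 mm above its underside). It slides when pushed low down
- pot_c_center (a point): sealed round portion pot of sauce, an upright white plastic puck 40 mm in diameter and 22 mm high, about 30 g, standing on the shelf's deck at the start; this point is its centre (11 mm above its underside). It slides when pushed low down
- square_tub_center (a point): square sealed tub 40 x 40 x 22 mm, white plastic like the pots, among them on the deck; this point is its centre. It is not to go through the gate
- shaker: glass salt shaker with a steel cap, 36 mm in diameter and 62 mm high, standing on the deck in one of the two corners beside the gate; origin under its centre
- pick_jar: wooden toothpick jar 36 mm in diameter and 40 mm high (picks to 56 mm), in the other corner beside the gate; origin under its centre
- sauce_bottle: grey squeeze bottle 60 mm in diameter, 170 mm high, on the counter right of the shelf; origin under its centre
- bowl: steel bowl 130 mm across, 55 mm high, on the counter right of the shelf; origin under its centre
- spatula: spatula lying on the counter left of the shelf, origin in its length, x along it
- spice_jar: glass jar with a steel cap, 56 mm in diameter, 80 mm high, on the counter left of the shelf; origin under its centre
There are look-alikes about, which are no part of the job. Leave any brown look-alike of the part that bears pot_c_center alone.

How it is judged (in metres and radians):
On the way, in this order (a step that is already met when the one before it is completed fails the run):
1. a first round pot lies in the trough (((z of pot_a_center in the frame of shelf below 0.108 m and x of pot_a_center in the frame of shelf between 0.1 and 0.184 m and y of pot_a_center in the frame of shelf between -0.067 and 0.067 m) or (z of pot_b_center in the frame of shelf below 0.108 m and x of pot_b_center in the frame of shelf between 0.1 and 0.184 m and y of pot_b_center in the frame of shelf between -0.067 and 0.067 m) or (z of pot_c_center in the frame of shelf below 0.108 m and x of pot_c_center in the frame of shelf between 0.1 and 0.184 m and y of pot_c_center in the frame of shelf between -0.067 and 0.067 m))), for 0.2 s.
2. a second round pot lies in the trough, after the first ((((z of pot_a_center in the frame of shelf below 0.108 m and x of pot_a_center in the frame of shelf between 0.1 and 0.184 m and y of pot_a_center in the frame of shelf between -0.067 and 0.067 m) and (z of pot_b_center in the frame of shelf below 0.108 m and x of pot_b_center in the frame of shelf between 0.1 and 0.184 m and y of pot_b_center in the frame of shelf between -0.067 and 0.067 m)) or ((z of pot_a_center in the frame of shelf below 0.108 m and x of pot_a_center in the frame of shelf between 0.1 and 0.184 m and y of pot_a_center in the frame of shelf between -0.067 and 0.067 m) and (z of pot_c_center in the frame of shelf below 0.108 m and x of pot_c_center in the frame of shelf between 0.1 and 0.184 m and y of pot_c_center in the frame of shelf between -0.067 and 0.067 m)) or ((z of pot_b_center in the frame of shelf below 0.108 m and x of pot_b_center in the frame of shelf between 0.1 and 0.184 m and y of pot_b_center in the frame of shelf between -0.067 and 0.067 m) and (z of pot_c_center in the frame of shelf below 0.108 m and x of pot_c_center in the frame of shelf between 0.1 and 0.184 m and y of pot_c_center in the frame of shelf between -0.067 and 0.067 m)))), for 0.2 s.
3. the third round pot lies in the trough, after the second (z of each of pot_a_center, pot_b_center, pot_c_center in the frame of shelf below 0.108 m and x of pot_a_center in the frame of shelf between 0.1 and 0.184 m and y of pot_a_center in the frame of shelf between -0.067 and 0.067 m and x of pot_b_center in the frame of shelf between 0.1 and 0.184 m and y of pot_b_center in the frame of shelf between -0.067 and 0.067 m and x of pot_c_center in the frame of shelf between 0.1 and 0.184 m and y of pot_c_center in the frame of shelf between -0.067 and 0.067 m), for 0.2 s.
At the end, for the whole second after the job is handed in: All three round pots lie at rest in the trough, centres at least 12 mm below the deck; the square tub, shaker and toothpick jar are on the deck inside the rim, shaker and jar within 0.4 rad of upright; bottle, bowl, spatula and spice jar are within 30 mm of where they began (all of step 3 and linear speed of each of pot_a, pot_b, pot_c, square_tub below 0.02 m/s and z of square_tub_center in the frame of shelf between 0.122 and 0.152 m and x of square_tub_center in the frame of shelf between -0.15 and 0.103 m and y of square_tub_center in the frame of shelf between -0.155 and 0.155 m and z of shaker in the frame of shelf between 0.11 and 0.14 m and x of shaker in the frame of shelf between -0.15 and 0.103 m and y of shaker in the frame of shelf between -0.155 and 0.155 m and angle between each of shaker, pick_jar's own z axis and vertical below 0.4 rad and z of pick_jar in the frame of shelf between 0.11 and 0.14 m and x of pick_jar in the frame of shelf between -0.15 and 0.103 m and y of pick_jar in the frame of shelf between -0.155 and 0.155 m and distance of each of sauce_bottle, bowl, spatula, spice_jar from where it was at the start of the episode below 0.03 m); the robot touches nothing.
It fails at once if a round pot is lifted (its centre more than 20 mm above where it rides on the deck) (z of any of pot_a_center, pot_b_center, pot_c_center in the frame of shelf above 0.151 m).
It fails at once if the square tub is lifted by more than 20 mm or leaves the deck (not (z of square_tub_center in the frame of shelf between 0.122 and 0.152 m and x of square_tub_center in the frame of shelf between -0.15 and 0.103 m and y of square_tub_center in the frame of shelf between -0.155 and 0.155 m)).
It fails at once if the shaker or the toothpick jar is lifted, tipped over or leaves the deck (not (((z of shaker in the frame of shelf between 0.11 and 0.14 m and x of shaker in the frame of shelf between -0.15 and 0.103 m and y of shaker in the frame of shelf between -0.155 and 0.155 m) and angle between shaker's own z axis and vertical below 0.4 rad) and ((z of pick_jar in the frame of shelf between 0.11 and 0.14 m and x of pick_jar in the frame of shelf between -0.15 and 0.103 m and y of pick_jar in the frame of shelf between -0.155 and 0.155 m) and angle between pick_jar's own z axis and vertical below 0.4 rad))).
It fails at once if a thing on the counter is moved more than 30 mm (not (distance of each of sauce_bottle, bowl, spatula, spice_jar from where it was at the start of the episode below 0.03 m)).
It also fails if it takes over 64 s, if anything falls off the work surface, if the arm or the gripper's body presses on something with over 40 N, if the wrist force passes 120 N, or if a joint passes its speed limit or range.

### The arm

A 6-joint arm with a two-finger parallel gripper is mounted at the origin on the work surface. World frame = base frame: x ahead of the robot, y to its left, z up, the work surface at z = 0. Lengths are in m, angles in degrees, forces in N, time in s.
With the tool pointing down it reaches from about 0.275 to 0.725 m from the base axis. Payload 15.9 kg.
Tool frame: the origin (TCP) lies at the very end of the fingers, on their centre line; the grasp point (between the pads) lies 19 mm behind it; y points along the fingers, x is the direction in which the jaws open and shut, and the axes are right-handed (so a half turn about y gives the same grasp; the last joint's range is limited). The gripper opens to 85 mm and grips with 20 to 120 N. Pads are 22 mm wide; open, the fingers measure 114 mm over their backs; the gripper's body (76 mm by 85 mm) begins 54 mm behind the grasp point. The pads swing forward as they close: fully open they stand 13 mm farther back than shut.
Start: joints at [0, 12.198, -1.971, 75.831, 0, 90], TCP at [0.5, -0, 0.198] pointing down, gripper open.
Joint ranges: [-170.91, 170.91], [-42.67, 98.43], [-65.05, 77.54], [-120.47, 116.71], [-90, 82.35], [-180, 180]. Speed limits (degrees/s): [108.29, 108.29, 136.94, 147.25, 180, 180].

### API

Orientations are given as a 3x3 rotation matrix whose columns are the frame's x, y, z axes.
In Python, from plant import read_state, get_image, get_calibration, finish_job gives the robot as it stands. The module is installed in compiled form; this text tells all that it offers.
- The arm moves only by the tool step_arm, never from a script. Its argument "rows" is a list of rows, each a list of 7 numbers: the shift along the world's x, y, z in cm, then the turn, a rotation vector about the world's x, y, z in degrees, then the closure in counts, from 0 (fully open) to 255 (shut). A call has 1 to 10 rows; each row shifts and turns the pose as measured when the row begins; what a row does not reach is not made up. A row lasts 1/10 s, in which the tool goes at most 50 mm and 8.59 degrees, less where a joint would pass 70% of its speed; a pose out of reach is approached as far as the arm can. A call is refused whole if a number of a shift passes 5 or a number of a turn 8.59, either way. A call with a gripper value outside its range is refused whole. The fingers move at their own pace and stop on an object; the grip force is fixed at half the most. Time passes only in rows, so rows that do not move let the fingers close. It gives the time, the measured TCP pose, the force and the opening at its end, in the units of the state.
- read_state(): the state, without advancing time (a new reading comes with each control period).
- get_image(name): name is "scene" or "side" or "wrist"; returns (picture, depth): 480x640x3 uint8, red, green, blue; 480x640 float32, m along the optical axis (not along the pixel's ray), 0 where there is no reading.
- get_calibration(name): a dict with "mtx" (3x3 intrinsics, pixels), "distortion" ([k1, k2, p1, p2, k3] as OpenCV has them; the pictures are not rectified), "R" (3x3) and "t" (3): a world point X has camera coordinates R X + t; the wrist camera has in their place "T_tool_cam" (4x4, takes a point from camera to tool coordinates, whose origin is the TCP and whose axes are the tool frame's). Camera axes: x right, y down, z forward; pixel columns grow to the right and rows downward; lengths in m; the calibration is good to about 2 mm. A picture is of the moment at which its call begins: read the wrist's pose just before it. get_calibration takes no time and is no camera call.
- finish_job(): hands the job in, once; it reports no verdict.
The state is a dict: "t": time; "joints": joint angles; "dq": joint speeds; "joint_torque": joint torques, N m; "tool_pos": TCP position; "orientation": TCP orientation; "ft_force": force on the tool from outside, world axes, zero at the start; "torque": the same for the moment, N m; "finger_gap": finger opening in m.
Only numpy, scipy, OpenCV 4.12 (cv2) and the standard library are available. Lean on these libraries where they do the work, as an engineer would, in place of code of your own. Each camera call takes 0.05 s, during which the arm holds its last target. There are 200 camera calls.

## Working session

There is one attempt and no reset: what is moved stays moved. The work goes in short steps, Python scripts to look and compute and a tool call to move; the robot and the scene stay as the last step left them, time stands still between calls to the robot, and variables do not carry over. Pictures are saved under pics/ and viewed, about 8 in all and at most 12, crops included, and the job is handed in when it is done.

Besides the shell and the picture viewer there is one more tool, called after ">>>" as name(argument=value, ...), one argument or row to a line, values as JSON. step_arm: Moves the arm, as the interface text tells. Its arguments: {"type":"object","properties":{"rows":{"type":"array"}},"required":["rows"]}

```bash
mkdir -p pics
cat > h.py <<'E'
import numpy as np, cv2
from plant import *
def grab(n,name):
    s=read_state(); im,d=get_image(n); cv2.imwrite(f'pics/{name}.png',im[:,:,::-1]); np.save(f'pics/{name}_d.npy',d)
    c=get_calibration(n)
    if n=='wrist':
        T=np.eye(4);T[:3,:3]=s['orientation'];T[:3,3]=s['tool_pos'];T=T@np.array(c['T_tool_cam'])
    else:
        T=np.eye(4);T[:3,:3]=np.array(c['R']).T;T[:3,3]=-T[:3,:3]@np.array(c['t'])
    np.savez(f'pics/{name}_c.npz',K=c['mtx'],D=c['distortion'],T=T)
    return im,d
def rays(name,px):
    c=np.load(f'pics/{name}_c.npz'); p=cv2.undistortPoints(np.array(px,float).reshape(-1,1,2),c['K'],c['D'])[:,0]
    return c['T'],np.c_[p,np.ones(len(p))]
def onplane(name,px,z):
    T,r=rays(name,px); w=r@T[:3,:3].T; o=T[:3,3]; return o+w*((z-o[2])/w[:,2])[:,None]
def bydepth(name,px):
    d=np.load(f'pics/{name}_d.npy'); T,r=rays(name,px); z=np.array([d[int(v),int(u)] for u,v in px]); return (r*z[:,None])@T[:3,:3].T+T[:3,3]
E
python3 - <<'E'
from h import *
for n in('scene','side','wrist'): grab(n,n+'0'); print(n,np.load(f'pics/{n}0_c.npz')['T'].round(3).tolist())
print(read_state())
E
```

```text
scene [[0.089, 0.65, -0.754, 1.481], [0.996, -0.072, 0.055, -0.049], [-0.019, -0.756, -0.654, 0.898], [0.0, 0.0, 0.0, 1.0]]
side [[-0.991, -0.078, 0.105, 0.442], [-0.129, 0.697, -0.706, 0.805], [-0.018, -0.713, -0.701, 0.882], [0.0, 0.0, 0.0, 1.0]]
wrist [[1.0, 0.0, -0.001, 0.499], [-0.0, -0.947, -0.321, 0.082], [-0.001, 0.321, -0.947, 0.373], [0.0, 0.0, 0.0, 1.0]]
{'t': 0.15, 'joints': array([ 7.15272262e-04,  1.22172229e+01, -1.99913368e+00,  7.58302539e+01,
        7.72516782e-04,  9.00006857e+01]), 'dq': array([ 0.01743183, -0.10997748,  0.13616181, -0.04513718, -0.05385021,
       -0.01496005]), 'joint_torque': array([ 7.54873927e-04, -6.86405826e+01,  4.87247872e+01,  1.30636684e-02,
        8.93374795e-05, -4.25830592e-06]), 'tool_pos': array([4.99719941e-01, 1.09493785e-05, 1.97145349e-01]), 'orientation': array([[ 9.99999669e-01, -8.13505761e-04, -5.05205837e-07],
       [ 5.16166213e-07,  1.34728057e-05,  1.00000000e+00],
       [-8.13505754e-04, -9.99999669e-01,  1.34732211e-05]]), 'ft_force': array([-1.09293825, -0.01055848, -0.14203588]), 'torque': array([-0.04182404,  0.01697636, -0.00963578]), 'finger_gap': 0.08545633204702108}
```

View pics/scene0.png

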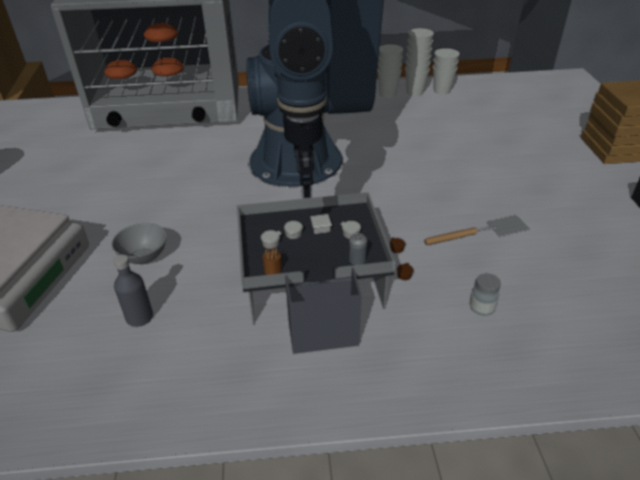

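View pics/wrist0.png

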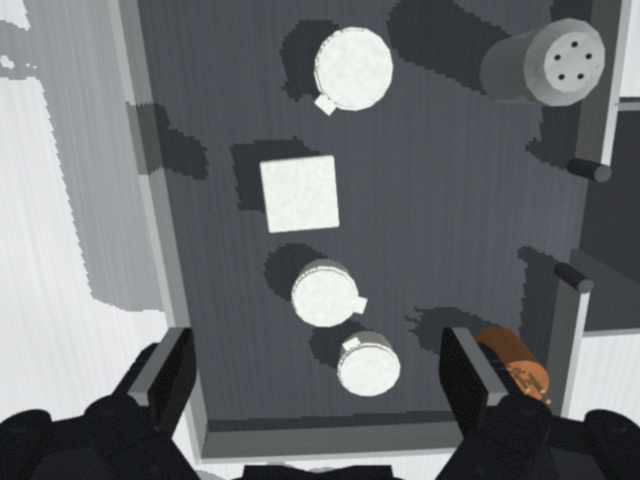

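The wrist view shows round pots at (353,68), (325,296) and (368,370), and the square tub at (300,194). The gate post tops are at about (602,172) and (583,286), the shaker is at (565,60) and the pick jar at (515,365). In the scene view there are brown balls or cups at (398,245) and (405,270), outside the shelf. Those are the look-alikes and I'll leave them alone.

```bash
cat > m.py <<'E'
from h import *
def shelf(name='wrist0'):
    g=onplane(name,[(602,173),(584,286)],.148)
    return g
E
python3 - <<'E'
from h import *
n='wrist0'
im=cv2.imread('pics/wrist0.png'); hsv=cv2.cvtColor(im,cv2.COLOR_BGR2HSV)
m=((hsv[...,1]<40)&(hsv[...,2]>205)).astype(np.uint8); m[:, :215]=0; m[:,420:]=0
m=cv2.morphologyEx(m,cv2.MORPH_OPEN,np.ones((19,19)))
for c in cv2.findContours(m,0,2)[0]:
    a=cv2.contourArea(c)
    if a<1500: continue
    M=cv2.moments(c); p=(M['m10']/M['m00'],M['m01']/M['m00'])
    W=onplane(n,c[:,0],.142)[:,:2].astype(np.float32)
    print(np.round(p,1),a,'plane',onplane(n,[p],.142).round(4),'depth',bydepth(n,[p]).round(4),cv2.minAreaRect(W))
print('posts',onplane(n,[(602,173),(584,286)],.148).round(4),bydepth(n,[(600,173),(582,285)]).round(4))
print('deck',bydepth(n,[(450,200),(400,120)]).round(4))
print('rim inner -x line', onplane(n,[(133,20),(205,430)],.145), bydepth(n,[(122,20),(192,405)]))
print('rim +x',bydepth(n,[(615,40),(570,350)]),'rim -y',bydepth(n,[(250,440),(420,430)]))
print('shaker',bydepth(n,[(573,60)]),'jar',bydepth(n,[(520,365)]))
E
```

```text
[369.7 370.8] 2083.0 plane [[ 0.5315 -0.0804  0.142 ]] depth [[ 0.5316 -0.0813  0.1407]] ((0.5317328572273254, -0.08088593184947968), (0.03286372125148773, 0.03456337749958038), 89.8628921508789)
[325.8 297.9] 2717.0 plane [[ 0.5034 -0.0295  0.142 ]] depth [[ 0.5034 -0.0301  0.1407]] ((0.5036051869392395, -0.029968155547976494), (0.036993369460105896, 0.03395644575357437), 0.012489707209169865)
[300.3 193.6] 4733.5 plane [[0.4891 0.0331 0.142 ]] depth [[0.4891 0.0331 0.142 ]] ((0.4890904426574707, 0.03243762254714966), (0.038693610578775406, 0.03865355625748634), 5.0049662590026855)
[354.5  68.8] 4569.0 plane [[0.517  0.0966 0.142 ]] depth [[0.5171 0.0967 0.1409]] ((0.5171113610267639, 0.09587552398443222), (0.03577481210231781, 0.03627542778849602), 0.19446292519569397)
posts [[ 0.6496  0.046   0.148 ]
 [ 0.6529 -0.0195  0.148 ]] [[ 0.6493  0.0458  0.1469]
 [ 0.6523 -0.0194  0.1469]]
deck [[0.5782 0.0245 0.1196]
 [0.5455 0.0708 0.1186]]
rim inner -x line [[ 0.40945806  0.11924393  0.145     ]
 [ 0.42399233 -0.12500333  0.145     ]] [[ 0.4034113   0.11960133  0.14342636]
 [ 0.4158051  -0.10845523  0.14053299]]
rim +x [[ 0.64706861  0.11186794  0.14237354]
 [ 0.6570258  -0.06605074  0.14224117]] rim -y [[ 0.4501678  -0.14870119  0.12852799]
 [ 0.57167804 -0.14119411  0.12701799]]
shaker [[0.60527222 0.0986858  0.18133043]] jar [[ 0.6173501 -0.0650819  0.1590059]]
```

Checks: the posts are 66 mm apart (expected 56 + 10). The deck measures about 0.119, the pot tops about 0.141, and the tub about 39 mm square. The gate is at (0.651, 0.013), and the shelf yaw is about 3.2°. I'll turn the tool so the two fingertips form a cradle facing +x and go behind the middle pot (B) first.

>>> step_arm(
  rows=[
    [-0.4,-0.3,0,0,0,-8,195],
    [-0.4,-0.3,0,0,0,-8,195],
    [-0.4,-0.3,0,0,0,-8,195],
    [-0.4,-0.3,0,0,0,-8,195],
    [-0.4,-0.3,0,0,0,-8,195],
    [-0.4,-0.3,0,0,0,-8,195],
    [-0.4,-0.3,0,0,0,-8,195],
    [-0.4,-0.3,0,0,0,-8,195],
    [-0.4,-0.3,0,0,0,-8,195],
    [-0.4,-0.3,0,0,0,-8,195],
  ],
)

```text
t: 1.15
tool_pos: [0.4568, -0.0307, 0.1948]
orientation: [[0.121, -0.004, 0.993], [-0.993, 0.004, 0.121], [-0.004, -1.0, -0.003]]
ft_force: [-0.3, 0.3, 0.0]
finger_gap: 0.02
```

```bash
cat >> h.py <<'E'
G=np.array([.651,.013]); YAW=3.2
def R2(a): a=np.radians(a); return np.array([[np.cos(a),-np.sin(a)],[np.sin(a),np.cos(a)]])
def toS(p): return (np.atleast_2d(p)[:,:2]-G)@R2(YAW)   # gate-relative shelf coords
def toW(p): return np.atleast_2d(p)@R2(YAW).T+G
def st():
    s=read_state(); z=s['orientation'][:,2]; yaw=np.degrees(np.arctan2(z[1],z[0]))-YAW
    print('t',round(s['t'],2),'shelf mm',(toS(s['tool_pos'])*1e3).round(1)[0],'z',s['tool_pos'][2].round(4),'yaw',yaw.round(2),'gap',s['finger_gap'].round(4),'F',s['ft_force'].round(1),'j',s['joints'].round(0))
    return s,yaw
E
python3 -c "
from h import *
st()"
```

```text
Traceback (most recent call last):
  File "h.py", line 25, in st
    print('t',round(s['t'],2),'shelf mm',(toS(s['tool_pos'])*1e3).round(1)[0],'z',s['tool_pos'][2].round(4),'yaw',yaw.round(2),'gap',s['finger_gap'].round(4),'F',s['ft_force'].round(1),'j',s['joints'].round(0))
                                                                                                                                     ^^^^^^^^^^^^^^^^^^^^^
AttributeError: 'float' object has no attribute 'round'
```

>>> step_arm(
  rows=[
    [0.2,0,-1.5,0,0,-3.8,195],
    [0.1,-0.1,-1.5,0,0,0,195],
    [0,0,-1.5,0,0,0,195],
    [0,0,-1.2,0,0,0,195],
    [0,0,-0.6,0,0,0,195],
    [0,0,0,0,0,0,195],
  ],
)

```text
t: 1.75
tool_pos: [0.4588, -0.0321, 0.1293]
orientation: [[0.045, -0.004, 0.999], [-0.999, 0.004, 0.046], [-0.004, -1.0, -0.004]]
ft_force: [-0.5, 0.7, 1.0]
finger_gap: 0.0201
```

```bash
sed -i "s/s\['finger_gap'\].round(4)/round(s['finger_gap'],4)/" h.py
python3 -c "
from h import *
st(); grab('wrist','w1')"
```

```text
t 1.75 shelf mm [-194.5  -34.3] z 0.1293 yaw -0.59 gap 0.0201 F [-0.5  0.7  1. ] j [ -4.   9. -16.  65.   0. 173.]
```

View pics/w1.png

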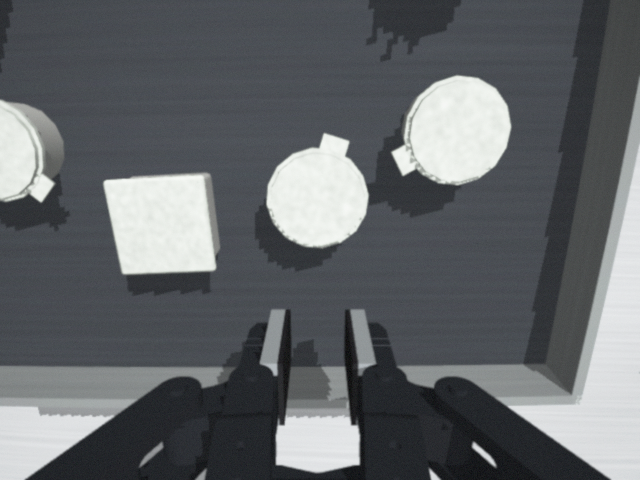

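The cradle is centred behind pot B (finger midpoint at column 319, pot centre at (317,197)). The tub is at (162,224) and pot C at (460,130), both clear of the fingers. Pushing B now.

>>> step_arm(
  rows=[
    [0.6,0,-0.4,0,0,0.6,195],
    [0.8,0.05,0,0,0,0,195],
    [0.8,0.28,0,0,0,0,195],
    [0.8,0.28,0,0,0,0,195],
    [0.8,0.28,0,0,0,0,195],
    [0.8,0.28,0,0,0,0,195],
    [0.8,0.28,0,0,0,0,195],
    [0.8,0.28,0,0,0,0,195],
    [0.8,0.28,0,0,0,0,195],
    [0.8,0.28,0,0,0,0,195],
  ],
)

```text
t: 2.8
tool_pos: [0.5452, -0.0071, 0.1271]
orientation: [[0.057, -0.001, 0.998], [-0.998, 0.004, 0.057], [-0.004, -1.0, -0.001]]
ft_force: [0.4, 0.5, 0.3]
finger_gap: 0.0202
```

```bash
python3 -c "
from h import *
st(); grab('wrist','w2')"
```

```text
t 2.8 shelf mm [-106.7  -14.1] z 0.1271 yaw 0.08 gap 0.0202 F [0.4 0.5 0.3] j [ -1.  19.  -3.  68.   0. 176.]
```

View pics/w2.png

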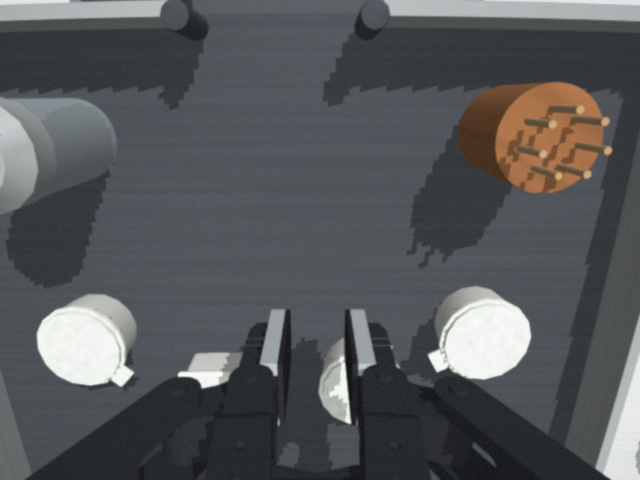

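The fingers ended up past pot B, which now shows at about (345,380) beside or under the right finger, so it hardly moved. I'll measure where the pot and the tips really are.

Run:
```python
from h import *
grab('side','s2')
def proj(name,P):
    c=np.load(f'pics/{name}_c.npz');W=np.linalg.inv(c['T']); r,_=cv2.Rodrigues(W[:3,:3]); return cv2.projectPoints(np.array(P,float),r,W[:3,3],c['K'],c['D'])[0][:,0].round(0)
s,_=st(); R=s['orientation'];t=s['tool_pos']
print('tcp tips', proj('w2',[t+R@np.array(q)*1e-3 for q in [(-10,0,11),(10,0,11),(-10,0,-11),(10,0,-11),(0,0,0)]]).tolist())
d=np.load('pics/w2_d.npy')
for q in [(275,325),(357,325),(278,380),(338,380),(335,395),(350,400),(480,340),(85,345),(215,370),(362,350)]: 
    p=bydepth('w2',[q]); print(q,(toS(p)*1e3).round(0),p[0,2].round(4))
im=cv2.imread('pics/s2.png'); u=proj('s2',[t])[0]; print(u)
x,y=int(u[0]),int(u[1]); cv2.imwrite('pics/s2c.png',cv2.resize(im[max(0,y-70):y+70,max(0,x-90):x+90],None,fx=4,fy=4,interpolation=2))
```

```text
t 2.9 shelf mm [-106.5  -14.1] z 0.127 yaw 0.09 gap 0.0199 F [-0.2 -0.1 -0.4] j [ -1.  19.  -3.  68.   0. 176.]
tcp tips [[294.0, 267.0], [339.0, 267.0], [295.0, 312.0], [339.0, 312.0], [317.0, 290.0]]
(275, 325) [[-96.  -1.]] 0.1768
(357, 325) [[-97. -28.]] 0.1751
(278, 380) [[-102.   -3.]] 0.1987
(338, 380) [[-144.  -24.]] 0.1411
(335, 395) [[-152.  -23.]] 0.1414
(350, 400) [[-114.  -25.]] 0.1915
(480, 340) [[-123.  -84.]] 0.1426
(85, 345) [[-126.   87.]] 0.1422
(215, 370) [[-144.   33.]] 0.1345
(362, 350) [[-96. -28.]] 0.1911
[320. 226.]
```

View pics/s2c.png

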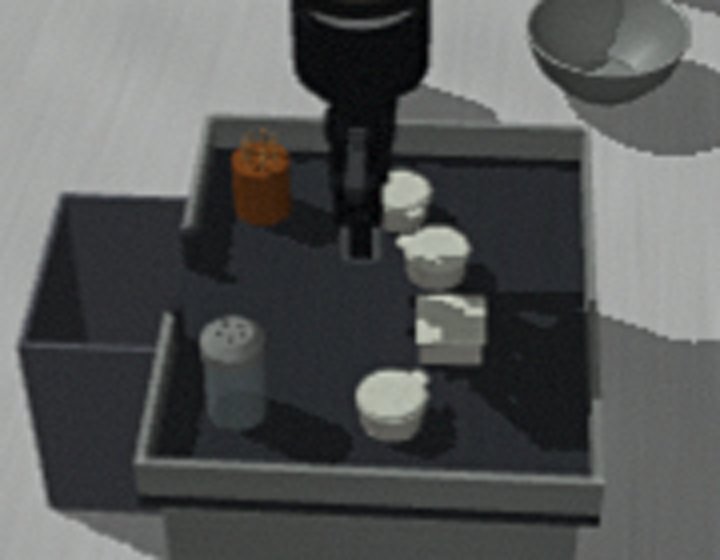

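Run:
```python
from h import *
for u in (270,280,286,350,358,365):
  for v in (308,312,316,322,335,350):
    p=bydepth('w2',[(u,v)]); print((u,v),(toS(p)*1e3).round(0)[0],(p[0,2]*1e3).round(1),end=' | ')
  print()
c=get_calibration('wrist'); print(np.array(c['T_tool_cam']).round(3).tolist())
d=np.load('pics/s2_d.npy'); 
for v in range(205,232,3): p=bydepth('s2',[(319,v),(322,v)]); print(v,(toS(p)*1e3).round(0).tolist(),(p[:,2]*1e3).round(1))
```

```text
(270, 308) [-120.    8.] 119.3 | (270, 312) [-121.    8.] 119.8 | (270, 316) [-97.   2.] 169.8 | (270, 322) [-97.   1.] 173.4 | (270, 335) [-97.   0.] 182.0 | (270, 350) [-97.  -0.] 189.7 | 
(280, 308) [-120.    3.] 119.3 | (280, 312) [-97.  -1.] 165.6 | (280, 316) [-97.  -2.] 169.1 | (280, 322) [-97.  -2.] 173.3 | (280, 335) [-97.  -3.] 181.8 | (280, 350) [-97.  -3.] 190.4 | 
(286, 308) [-120.    0.] 118.9 | (286, 312) [-97.  -4.] 166.7 | (286, 316) [-97.  -4.] 169.9 | (286, 322) [-96.  -4.] 174.6 | (286, 335) [-97.  -5.] 182.3 | (286, 350) [-101.   -5.] 183.7 | 
(350, 308) [-120.  -30.] 119.1 | (350, 312) [-97. -26.] 166.0 | (350, 316) [-96. -26.] 169.9 | (350, 322) [-97. -26.] 172.5 | (350, 335) [-97. -25.] 182.2 | (350, 350) [-99. -25.] 187.4 | 
(358, 308) [-120.  -34.] 119.1 | (358, 312) [-97. -29.] 165.5 | (358, 316) [-97. -29.] 169.5 | (358, 322) [-97. -28.] 173.9 | (358, 335) [-97. -28.] 181.9 | (358, 350) [-97. -27.] 190.1 | 
(365, 308) [-120.  -37.] 118.4 | (365, 312) [-122.  -37.] 119.3 | (365, 316) [-96. -31.] 170.2 | (365, 322) [-97. -31.] 173.9 | (365, 335) [-96. -30.] 183.0 | (365, 350) [-97. -29.] 190.6 | 
[[1.0, 0.0, -0.0, 0.0], [0.0, -0.321, 0.947, -0.175], [-0.0, -0.947, -0.321, 0.081], [0.0, 0.0, 0.0, 1.0]]
205 [[-108.0, 48.0], [-115.0, 50.0]] [245.  247.4]
208 [[-107.0, 38.0], [-114.0, 41.0]] [228.1 230.7]
211 [[-106.0, 27.0], [-113.0, 32.0]] [209.9 214.4]
214 [[-105.0, 13.0], [-112.0, 10.0]] [188.8 186.8]
217 [[-105.0, 9.0], [-112.0, 11.0]] [176.3 178.5]
220 [[-105.0, 11.0], [-112.0, 12.0]] [168.5 169.3]
223 [[-102.0, -34.0], [-109.0, -34.0]] [118.3 118. ]
226 [[-102.0, -23.0], [-110.0, -25.0]] [117.7 116.9]
229 [[-103.0, -12.0], [-110.0, -11.0]] [117.8 119.5]
```

Both cameras agree that the fingertips are about 38 mm above the reported TCP (tips at about 0.165, TCP at 0.127). The documented TCP is therefore off, and the fingers passed over the pots without touching them. I'll check this against the first wrist picture, with the gripper open, before going lower.

Run:
```python
from h import *
for n,tz,us,vs in (('wrist0',.197,(165,180,190,445,455,465),(326,330,334,340,350)),('w1',.1293,(275,280,355,360),(306,310,314,320))):
  for u in us:
    print(n,u,[(bydepth(n,[(u,v)])[0]*1e3-[0,0,tz*1e3]).round(0).tolist() for v in vs])
# any body part low? list min z of dark gripper pixels by row in w2
d=np.load('pics/w2_d.npy')
for v in (380,400,430,470): print(v,[(u,*(bydepth('w2',[(u,v)])[0]*1e3).round(0).astype(int)) for u in (100,180,235,260,380,410,470,540)])
```

```text
wrist0 165 [[348.0, -130.0, -198.0], [348.0, -134.0, -198.0], [450.0, 11.0, 56.0], [451.0, 11.0, 58.0], [452.0, 10.0, 63.0]]
wrist0 180 [[413.0, -52.0, -61.0], [453.0, 10.0, 51.0], [454.0, 11.0, 55.0], [455.0, 10.0, 57.0], [456.0, 9.0, 60.0]]
wrist0 190 [[413.0, -62.0, -78.0], [456.0, 9.0, 50.0], [456.0, 8.0, 51.0], [456.0, 7.0, 52.0], [456.0, 2.0, 51.0]]
wrist0 445 [[584.0, -62.0, -78.0], [541.0, 9.0, 50.0], [541.0, 8.0, 50.0], [541.0, 6.0, 50.0], [541.0, 3.0, 51.0]]
wrist0 455 [[591.0, -62.0, -78.0], [544.0, 11.0, 52.0], [543.0, 10.0, 53.0], [542.0, 11.0, 58.0], [541.0, 9.0, 60.0]]
wrist0 465 [[597.0, -61.0, -77.0], [547.0, 11.0, 52.0], [546.0, 11.0, 55.0], [545.0, 11.0, 58.0], [543.0, 10.0, 63.0]]
w1 275 [[445.0, -13.0, -11.0], [468.0, -17.0, 38.0], [468.0, -17.0, 40.0], [469.0, -18.0, 46.0]]
w1 280 [[445.0, -15.0, -11.0], [468.0, -19.0, 38.0], [468.0, -19.0, 40.0], [468.0, -20.0, 45.0]]
w1 355 [[447.0, -51.0, -10.0], [469.0, -46.0, 38.0], [469.0, -45.0, 40.0], [469.0, -45.0, 45.0]]
w1 360 [[447.0, -53.0, -10.0], [469.0, -47.0, 37.0], [469.0, -47.0, 40.0], [469.0, -47.0, 45.0]]
38
[... 963 characters left out ...]
.int64(10), np.int64(230)), (260, np.int64(559), np.int64(5), np.int64(229)), (380, np.int64(562), np.int64(-20), np.int64(231)), (410, np.int64(562), np.int64(-26), np.int64(230)), (470, np.int64(556), np.int64(-43), np.int64(222)), (540, np.int64(559), np.int64(-57), np.int64(225))]
470 [(100, np.int64(554), np.int64(36), np.int64(237)), (180, np.int64(535), np.int64(27), np.int64(218)), (235, np.int64(561), np.int64(8), np.int64(241)), (260, np.int64(560), np.int64(4), np.int64(240)), (380, np.int64(563), np.int64(-18), np.int64(242)), (410, np.int64(562), np.int64(-24), np.int64(241)), (470, np.int64(539), np.int64(-47), np.int64(218)), (540, np.int64(558), np.int64(-52), np.int64(236))]
```

>>> step_arm(
  rows=[
    [-1.5,-0.4,0,0,0,0,195],
    [-1.5,-0.4,0,0,0,0,195],
    [-1.5,-0.4,0,0,0,0,195],
    [-1.5,-0.4,0,0,0,0,195],
    [-1.5,-0.4,0,0,0,0,195],
    [-1.0,-0.4,0,0,0,0,195],
    [0,0,0,0,0,0,195],
  ],
)

```text
t: 3.6
tool_pos: [0.4564, -0.032, 0.1265]
orientation: [[0.058, -0.002, 0.998], [-0.998, 0.004, 0.058], [-0.004, -1.0, -0.001]]
ft_force: [1.0, -0.3, 0.3]
finger_gap: 0.02
```

Confirmed: there is a constant offset, with tips about 37 mm short of the TCP at a 20 mm gap and about 50 mm when fully open. Working TCP height will be about 0.089, with the tips about 7 mm above the deck. I'm descending gently behind B and watching the force.

>>> step_arm(
  rows=[
    [0,0,-0.8,0,0,0,195],
    [0,0,-0.8,0,0,0,195],
    [0,0,-0.8,0,0,0,195],
    [0,0,-0.6,0,0,0,195],
    [0,0,-0.4,0,0,0,195],
    [0,0,0,0,0,0,195],
  ],
)

```text
t: 4.2
tool_pos: [0.4576, -0.0316, 0.0885]
orientation: [[0.058, -0.003, 0.998], [-0.998, 0.004, 0.058], [-0.004, -1.0, -0.002]]
ft_force: [0.1, 0.5, -0.2]
finger_gap: 0.0198
```

Run:
```python
from h import *
st(); grab('wrist','w3')
for u in (272,280,355,362): print([(bydepth('w3',[(u,v)])[0]*1e3).round(0).tolist() for v in (306,310,314,320)])
```

```text
t 4.2 shelf mm [-195.6  -33.7] z 0.0885 yaw 0.12 gap 0.0198 F [ 0.1  0.5 -0.2] j [ -4.  10. -20.  59.   0. 173.]
[[464.0, -15.0, 119.0], [466.0, -15.0, 126.0], [466.0, -16.0, 129.0], [467.0, -16.0, 134.0]]
[[465.0, -18.0, 119.0], [467.0, -18.0, 127.0], [467.0, -18.0, 129.0], [467.0, -19.0, 134.0]]
[[466.0, -46.0, 119.0], [468.0, -45.0, 126.0], [468.0, -45.0, 128.0], [468.0, -44.0, 134.0]]
[[467.0, -48.0, 119.0], [468.0, -47.0, 126.0], [469.0, -47.0, 129.0], [469.0, -47.0, 134.0]]
```

Tips are at 0.126 with no contact. Pushing B.

>>> step_arm(
  rows=[
    [0.7,0.05,0,0,0,0,195],
    [0.7,0.05,0,0,0,0,195],
    [0.7,0.25,0,0,0,0,195],
    [0.7,0.25,0,0,0,0,195],
    [0.7,0.25,0,0,0,0,195],
    [0.7,0.25,0,0,0,0,195],
    [0.7,0.25,0,0,0,0,195],
    [0.7,0.25,0,0,0,0,195],
    [0.7,0.25,0,0,0,0,195],
    [0.7,0.25,0,0,0,0,195],
  ],
)

```text
t: 5.25
tool_pos: [0.5347, -0.0087, 0.0896]
orientation: [[0.058, -0.001, 0.998], [-0.998, 0.004, 0.058], [-0.004, -1.0, -0.0]]
ft_force: [-0.8, -0.2, 0.6]
finger_gap: 0.0201
```

Run:
```python
from h import *
st(); grab('wrist','w4')
```

```text
t 5.25 shelf mm [-117.3  -15.2] z 0.0896 yaw 0.13 gap 0.0201 F [-0.8 -0.2  0.6] j [ -1.  19.  -9.  62.   0. 176.]
```

View pics/w4.png

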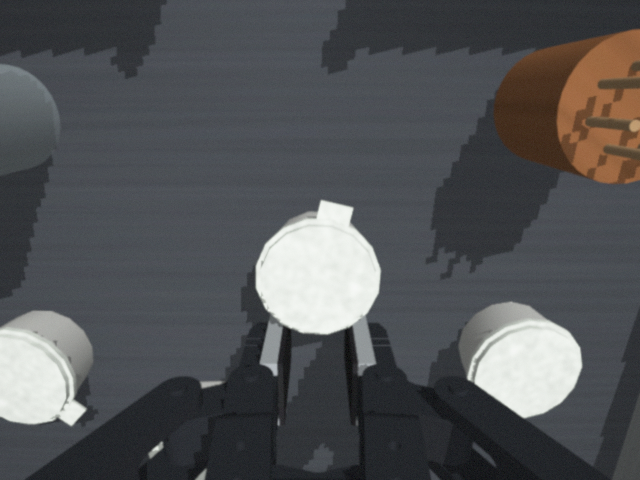

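B sits centred in the cradle at (318,273). Continuing toward the gate.

>>> step_arm(
  rows=[
    [0.7,0.28,0,0,0,0,195],
    [0.7,0.28,0,0,0,0,195],
    [0.7,0.28,0,0,0,0,195],
    [0.7,0.28,0,0,0,0,195],
    [0.7,0.28,0,0,0,0,195],
    [0.7,0.28,0,0,0,0,195],
    [0.7,0.05,0,0,0,0,195],
    [0.7,0.04,0,0,0,0,195],
  ],
)

```text
t: 6.1
tool_pos: [0.5961, 0.0111, 0.0895]
orientation: [[0.058, -0.0, 0.998], [-0.998, 0.004, 0.058], [-0.004, -1.0, -0.0]]
ft_force: [0.1, -0.1, -0.1]
finger_gap: 0.0199
```

```bash
python3 -c "
from h import *
st()"
```

```text
t 6.1 shelf mm [-54.9   1.2] z 0.0895 yaw 0.15 gap 0.0199 F [ 0.1 -0.1 -0.1] j [  1.  26.   1.  66.   0. 178.]
```

>>> step_arm(
  rows=[
    [0.7,0.03,0,0,0,0,195],
    [0.7,0.03,0,0,0,0,195],
    [0.7,0.03,0,0,0,0,195],
    [0.7,0.03,0,0,0,0,195],
    [0.7,0.03,0,0,0,0,195],
    [0.7,0.03,0,0,0,0,195],
    [0.6,0.03,0,0,0,0,195],
    [0,0,0,0,0,0,195],
  ],
)

```text
t: 6.9
tool_pos: [0.6492, 0.0131, 0.0892]
orientation: [[0.058, -0.0, 0.998], [-0.998, 0.004, 0.058], [-0.004, -1.0, -0.0]]
ft_force: [-1.1, -1.1, -0.3]
finger_gap: 0.0198
```

```bash
python3 -c "
from h import *
st(); grab('wrist','w5')"
```

```text
t 6.9 shelf mm [-1.7  0.2] z 0.0892 yaw 0.12 gap 0.0198 F [-1.1 -1.1 -0.3] j [  1.  32.  11.  69.   0. 178.]
```

View pics/w5.png

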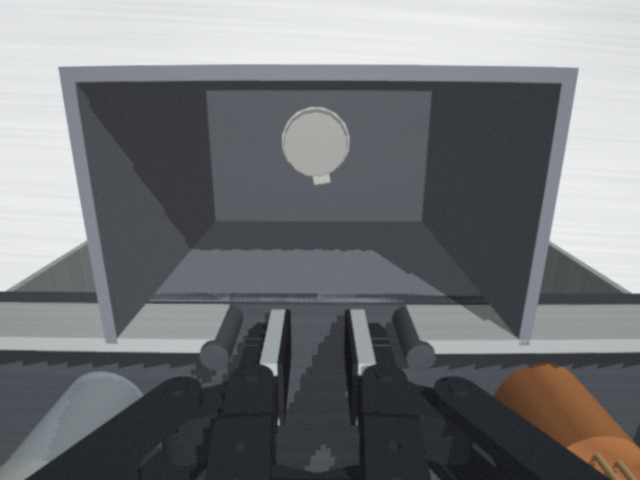

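B lies in the trough, at (316,142). Retracting straight back, then rising and going behind C with the cradle yawed about +25°.

>>> step_arm(
  rows=[
    [-1.2,-0.06,0,0,0,0,195],
    [-1.4,-0.08,0,0,0,0,195],
    [-1.4,-0.08,1.0,0,0,0,177],
    [-1.2,-1.1,2.0,0,0,4,177],
    [-1.2,-1.7,2.0,0,0,5,177],
    [-1.9,-1.7,1.0,0,0,5,177],
    [-1.9,-1.7,0,0,0,5,177],
    [-1.9,-1.7,0,0,0,5,177],
    [-1.9,-1.7,0,0,0,1,177],
    [-1.5,-1.5,0,0,0,0,177],
  ],
)

```text
t: 7.95
tool_pos: [0.4864, -0.1018, 0.1511]
orientation: [[0.494, -0.002, 0.87], [-0.87, 0.001, 0.494], [-0.002, -1.0, -0.001]]
ft_force: [0.3, 0.1, -0.6]
finger_gap: 0.0263
```

```bash
cat >> h.py <<'E'
def togo(x,y,z,yaw):
    s,ya=st(); d=toW([[x*1e-3,y*1e-3]])[0]-s['tool_pos'][:2]
    print('to go cm',(d*100).round(2),round((z-s['tool_pos'][2])*100,2),'turn',round(yaw-ya,2))
E
python3 -c "
from h import *
togo(-165,-106,.089,25)"
```

```text
t 7.95 shelf mm [-170.7 -105.4] z 0.1511 yaw 26.38 gap 0.0263 F [ 0.3  0.1 -0.6] j [-12.  13.  -8.  69.   0. 139.]
to go cm [ 0.58 -0.02] -6.21 turn -1.38
```

>>> step_arm(
  rows=[
    [0.2,0,-1.4,0,0,-1.4,177],
    [0.2,0,-1.4,0,0,0,177],
    [0.1,0,-1.4,0,0,0,177],
    [0,0,-1.2,0,0,0,177],
    [0,0,-0.7,0,0,0,177],
    [0,0,0,0,0,0,177],
  ],
)

```text
t: 8.55
tool_pos: [0.4885, -0.1039, 0.0899]
orientation: [[0.468, 0.001, 0.883], [-0.883, 0.0, 0.468], [0.0, -1.0, 0.001]]
ft_force: [0.2, 0.2, -0.1]
finger_gap: 0.0258
```

```bash
cat >> h.py <<'E'
def plan(pts,yaws,gap,step=7,r=None):
    # pts: pot waypoints (mm, gate frame), yaws at them; rows from the current TCP
    r=r or 10+np.sqrt(400-gap**2/4); s,y0=st(); p0=toS(s['tool_pos'])[0]*1e3
    P=[p0]; Y=[y0]; W=[(np.array(p)-r*np.array([np.cos(np.radians(a)),np.sin(np.radians(a))]),a) for p,a in zip(pts,yaws)]
    q,a0=p0,y0
    for i,(w,a) in enumerate(W):
        L=np.linalg.norm((w-q) if i==0 else np.subtract(pts[i],pts[i-1])); n=max(1,round(L/step))
        for k in range(1,n+1):
            f=k/n; aa=a0+f*(a-a0)
            if i==0: x=q+f*(w-q)
            else: x=np.array(pts[i-1])+f*np.subtract(pts[i],pts[i-1])-r*np.array([np.cos(np.radians(aa)),np.sin(np.radians(aa))])
            P.append(x);Y.append(aa)
        q,a0=w,a
    D=np.diff(np.array(P),axis=0)@R2(YAW).T/10
    for i,(d,t) in enumerate(zip(D,np.diff(Y))): print(i,d.round(2),t.round(1),'pos',np.round(P[i+1]),round(Y[i+1]))
E
python3 - <<'E'
from h import *
plan([(-124,-87),(-80,-38),(-42,0),(28,0)],[25,25,0,0],26)
E
```

```text
t 8.55 shelf mm [-168.8 -107.7] z 0.0899 yaw 24.74 gap 0.0258 F [ 0.2  0.2 -0.1] j [-12.  15. -15.  61.   0. 140.]
0 [0.71 0.37] 0.1 pos [-161. -104.] 25
1 [0.71 0.37] 0.1 pos [-154. -101.] 25
2 [0.71 0.37] 0.1 pos [-147.  -98.] 25
3 [0.46 0.57] 0.0 pos [-142.  -92.] 25
4 [0.46 0.57] 0.0 pos [-137.  -87.] 25
5 [0.46 0.57] 0.0 pos [-132.  -81.] 25
6 [0.46 0.57] 0.0 pos [-127.  -76.] 25
7 [0.46 0.57] 0.0 pos [-122.  -70.] 25
8 [0.46 0.57] 0.0 pos [-118.  -65.] 25
9 [0.46 0.57] 0.0 pos [-113.  -60.] 25
10 [0.46 0.57] 0.0 pos [-108.  -54.] 25
11 [0.46 0.57] 0.0 pos [-103.  -49.] 25
12 [0.39 0.62] -3.1 pos [-99. -43.] 22
13 [0.39 0.63] -3.1 pos [-94. -37.] 19
14 [0.4  0.63] -3.1 pos [-90. -31.] 16
15 [0.41 0.63] -3.1 pos [-86. -24.] 12
16 [0.41 0.63] -3.1 pos [-81. -18.] 9
17 [0.42 0.64] -3.1 pos [-77. -12.] 6
18 [0.43 0.64] -3.1 pos [-72.  -6.] 3
19 [0.44 0.64] -3.1 pos [-67.   0.] 0
20 [0.7  0.04] 0.0 pos [-60.   0.] 0
21 [0.7  0.04] 0.0 pos [-53.   0.] 0
22 [0.7  0.04] 0.0 pos [-46.   0.] 0
23 [0.7  0.04] 0.0 pos [-39.   0.] 0
24 [0.7  0.04] 0.0 pos [-32.   0.] 0
25 [0.7  0.04] 0.0 pos [-25.   0.] 0
26 [0.7  0.04] 0.0 pos [-18.   0.] 0
27 [0.7  0.04] 0.0 pos [-11.   0.] 0
28 [0.7  0.04] 0.0 pos [-4.  0.] 0
29 [0.7  0.04] 0.0 pos [3. 0.] 0
```

>>> step_arm(
  rows=[
    [0.7,0.4,0,0,0,0,177],
    [0.7,0.4,0,0,0,0,177],
    [0.7,0.4,0,0,0,0,177],
    [0.45,0.55,0,0,0,0,177],
    [0.45,0.55,0,0,0,0,177],
    [0.45,0.55,0,0,0,0,177],
    [0.45,0.55,0,0,0,0,177],
    [0.45,0.55,0,0,0,0,177],
    [0.45,0.55,0,0,0,0,177],
    [0.45,0.55,0,0,0,0,177],
  ],
)

```text
t: 9.55
tool_pos: [0.5467, -0.0489, 0.092]
orientation: [[0.469, 0.004, 0.883], [-0.883, 0.0, 0.469], [0.002, -1.0, 0.003]]
ft_force: [0.4, -1.0, 0.5]
finger_gap: 0.026
```

Run:
```python
from h import *
grab('wrist','w6')
s,y=st(); p=toS(s['tool_pos'])[0]*1e3; pot=p+25*np.array([np.cos(np.radians(y)),np.sin(np.radians(y))]); print(pot)
plan([pot,(-55,-12),(-20,0),(25,0)],[y,25,0,0],26)
```

```text
t 9.6 shelf mm [-107.   -55.3] z 0.092 yaw 24.78 gap 0.0259 F [-1.9  2.3  0. ] j [ -5.  20.  -7.  63.   0. 147.]
[-84.28381352 -44.7790598 ]
t 9.6 shelf mm [-107.   -55.3] z 0.092 yaw 24.78 gap 0.0259 F [-1.9  2.3  0. ] j [ -5.  20.  -7.  63.   0. 147.]
0 [-0.02 -0.01] 0.0 pos [-107.  -55.] 25
1 [0.46 0.57] 0.0 pos [-102.  -50.] 25
2 [0.46 0.57] 0.0 pos [-97. -44.] 25
3 [0.46 0.57] 0.0 pos [-93. -39.] 25
4 [0.46 0.57] 0.0 pos [-88. -34.] 25
5 [0.46 0.57] 0.0 pos [-83. -28.] 25
6 [0.46 0.57] 0.0 pos [-78. -23.] 25
7 [0.59 0.48] -5.0 pos [-72. -18.] 20
8 [0.61 0.48] -5.0 pos [-65. -14.] 15
9 [0.63 0.49] -5.0 pos [-59.  -9.] 10
10 [0.64 0.49] -5.0 pos [-52.  -5.] 5
11 [0.66 0.5 ] -5.0 pos [-45.   0.] 0
12 [0.75 0.04] 0.0 pos [-38.   0.] 0
13 [0.75 0.04] 0.0 pos [-30.   0.] 0
14 [0.75 0.04] 0.0 pos [-23.   0.] 0
15 [0.75 0.04] 0.0 pos [-15.   0.] 0
16 [0.75 0.04] 0.0 pos [-8.  0.] 0
17 [0.75 0.04] 0.0 pos [-0.  0.] 0
```

View pics/w6.png

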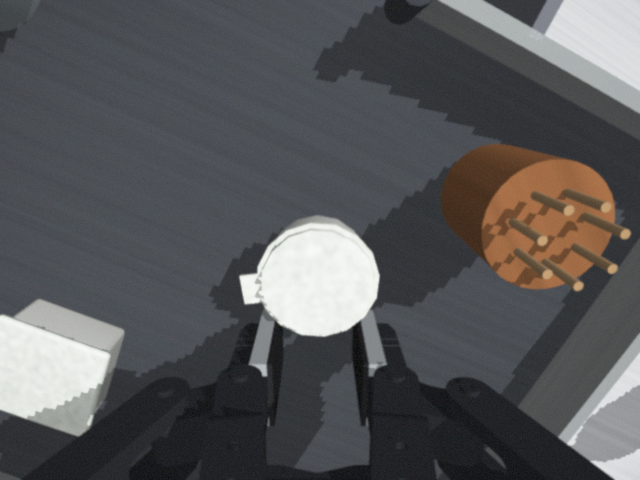

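C is cradled at (319,278). Continuing, with a slow turn back to yaw 0.

>>> step_arm(
  rows=[
    [0.45,0.57,-0.2,0,0,0,177],
    [0.45,0.57,-0.1,0,0,0,177],
    [0.45,0.57,0,0,0,0,177],
    [0.45,0.57,0,0,0,0,177],
    [0.45,0.57,0,0,0,0,177],
    [0.45,0.57,0,0,0,0,177],
    [0.6,0.48,0,0,0,-5,177],
    [0.6,0.48,0,0,0,-5,177],
    [0.63,0.48,0,0,0,-5,177],
  ],
)

```text
t: 10.5
tool_pos: [0.5957, 0.0047, 0.0887]
orientation: [[0.217, 0.003, 0.976], [-0.976, -0.001, 0.217], [0.001, -1.0, 0.003]]
ft_force: [-0.5, 0.3, -0.1]
finger_gap: 0.0262
```

Run:
```python
from h import *
s,y=st(); p=toS(s['tool_pos'])[0]*1e3; pot=p+25*np.array([np.cos(np.radians(y)),np.sin(np.radians(y))]); print(pot)
plan([pot,(-20,0),(25,0)],[y,0,0],26)
```

```text
t 10.5 shelf mm [-55.7  -5.2] z 0.0887 yaw 9.34 gap 0.0262 F [-0.5  0.3 -0.1] j [  0.  26.   1.  65.  -0. 168.]
[-30.99232748  -1.14690031]
t 10.5 shelf mm [-55.7  -5.2] z 0.0887 yaw 9.34 gap 0.0262 F [-0.5  0.3 -0.1] j [  0.  26.   1.  65.  -0. 168.]
0 [-0.02 -0.  ] 0.0 pos [-56.  -5.] 9
1 [0.51 0.29] -4.7 pos [-51.  -3.] 5
2 [0.53 0.29] -4.7 pos [-45.   0.] 0
3 [0.75 0.04] 0.0 pos [-38.   0.] 0
4 [0.75 0.04] 0.0 pos [-30.   0.] 0
5 [0.75 0.04] 0.0 pos [-23.   0.] 0
6 [0.75 0.04] 0.0 pos [-15.   0.] 0
7 [0.75 0.04] 0.0 pos [-8.  0.] 0
8 [0.75 0.04] 0.0 pos [-0.  0.] 0
```

>>> step_arm(
  rows=[
    [0.5,0.27,0,0,0,-4.7,180],
    [0.5,0.27,0,0,0,-4.7,185],
    [0.7,0.04,0,0,0,0,190],
    [0.7,0.04,0,0,0,0,195],
    [0.7,0.04,0,0,0,0,195],
    [0.7,0.04,0,0,0,0,195],
    [0.7,0.04,0,0,0,0,195],
    [0.6,0.04,0,0,0,0,195],
    [0,0,0,0,0,0,195],
  ],
)

```text
t: 11.4
tool_pos: [0.6521, 0.0146, 0.0882]
orientation: [[0.054, 0.003, 0.999], [-0.999, -0.001, 0.054], [0.001, -1.0, 0.003]]
ft_force: [-0.8, -0.2, -0.1]
finger_gap: 0.0203
```

```bash
python3 -c "
from h import *
st(); grab('wrist','w7')"
```

```text
t 11.4 shelf mm [1.2 1.5] z 0.0882 yaw -0.1 gap 0.0203 F [-0.8 -0.2 -0.1] j [  1.  32.  12.  69.  -0. 178.]
```

View pics/w7.png

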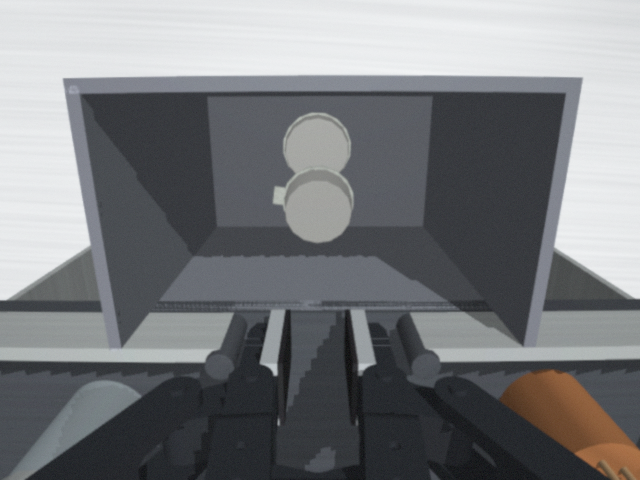

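C is now in the trough with B, at (318,203). Pot A is next. It needs the mirrored yaw, which would exceed joint 6's range, so I use the half-turn equivalent (turn of +155°).

>>> step_arm(
  rows=[
    [-1.2,-0.15,0,0,0,0,195],
    [-1.4,-0.08,0,0,0,0,195],
    [-1.4,-0.08,1.0,0,0,0,177],
    [-1.2,0.5,2.5,0,0,8.5,177],
    [-1.0,0.6,2.5,0,0,8.5,177],
    [-0.8,0.6,0.5,0,0,8.5,177],
    [-0.8,0.6,0,0,0,8.5,177],
    [-0.8,0.6,0,0,0,8.5,177],
    [-0.8,0.6,0,0,0,8.5,177],
    [-0.8,0.6,0,0,0,8.5,177],
  ],
)

```text
t: 12.45
tool_pos: [0.5436, 0.0525, 0.1558]
orientation: [[0.894, 0.004, 0.447], [-0.447, -0.0, 0.894], [0.004, -1.0, 0.001]]
ft_force: [-0.2, 0.0, -0.6]
finger_gap: 0.026
```

>>> step_arm(
  rows=[
    [-0.7,0.6,0,0,0,8.5,177],
    [-0.7,0.6,0,0,0,8.5,177],
    [-0.7,0.6,0,0,0,8.5,177],
    [-0.7,0.6,0,0,0,8.5,177],
    [-0.7,0.6,0,0,0,8.5,177],
    [-0.7,0.6,0,0,0,8.5,177],
    [-0.7,0.6,0,0,0,8.5,177],
    [-0.7,0.6,0,0,0,8.5,177],
    [-0.7,0.6,0,0,0,8.5,177],
    [0,0,0,0,0,0,177],
  ],
)

```text
t: 13.45
tool_pos: [0.4746, 0.1084, 0.1572]
orientation: [[0.629, 0.002, -0.777], [0.777, 0.005, 0.629], [0.005, -1.0, 0.001]]
ft_force: [0.6, -0.2, -0.1]
finger_gap: 0.0261
```

Run:
```python
from h import *
togo(-170,109,.089,155)
```

```text
t 13.45 shelf mm [-170.8  105.1] z 0.1572 yaw 137.79 gap 0.0261 F [ 0.6 -0.2 -0.1] j [13. 11. -9. 70.  0. 52.]
to go cm [0.06 0.4 ] -6.82 turn 17.21
```

>>> step_arm(
  rows=[
    [0,0.2,0,0,0,8.5,177],
    [0,0.2,-1.0,0,0,8.5,177],
    [0,0,-1.5,0,0,0,177],
    [0,0,-1.5,0,0,0,177],
    [0,0,-1.5,0,0,0,177],
    [0,0,-0.8,0,0,0,177],
    [0,0,-0.4,0,0,0,177],
    [0,0,0,0,0,0,177],
  ],
)

```text
t: 14.25
tool_pos: [0.4762, 0.1108, 0.0893]
orientation: [[0.396, 0.004, -0.918], [0.918, 0.005, 0.396], [0.007, -1.0, -0.002]]
ft_force: [-0.2, 0.5, 0.2]
finger_gap: 0.0263
```

```bash
cat >> h.py <<'E'
_st=st
def st():
    s,y=_st(); return s,(y-180 if abs(y)>90 else y)
E
python3 - <<'E'
from h import *
grab('wrist','w8')
im=cv2.imread('pics/w8.png')
plan([(-129,90),(-85,55),(-50,15),(-20,0),(27,0)],[-25,-25,-25,0,0],26)
E
```

```text
t 14.3 shelf mm [-168.8  107.4] z 0.0897 yaw 153.5 gap 0.0258 F [ 0.3 -0.5  0.4] j [ 13.  13. -16.  60.   0.  36.]
0 [ 0.58 -0.19] 0.5 pos [-163.  105.] -26
1 [ 0.58 -0.19] 0.5 pos [-158.  103.] -25
2 [ 0.58 -0.19] 0.5 pos [-152.  101.] -25
3 [ 0.57 -0.41] 0.0 pos [-146.   96.] -25
4 [ 0.57 -0.41] 0.0 pos [-141.   92.] -25
5 [ 0.57 -0.41] 0.0 pos [-135.   88.] -25
6 [ 0.57 -0.41] 0.0 pos [-130.   83.] -25
7 [ 0.57 -0.41] 0.0 pos [-124.   79.] -25
8 [ 0.57 -0.41] 0.0 pos [-119.   74.] -25
9 [ 0.57 -0.41] 0.0 pos [-113.   70.] -25
10 [ 0.57 -0.41] 0.0 pos [-108.   66.] -25
11 [ 0.46 -0.47] 0.0 pos [-103.   61.] -25
12 [ 0.46 -0.47] 0.0 pos [-99.  56.] -25
13 [ 0.46 -0.47] 0.0 pos [-95.  51.] -25
14 [ 0.46 -0.47] 0.0 pos [-90.  46.] -25
15 [ 0.46 -0.47] 0.0 pos [-86.  41.] -25
16 [ 0.46 -0.47] 0.0 pos [-82.  36.] -25
17 [ 0.46 -0.47] 0.0 pos [-77.  31.] -25
18 [ 0.46 -0.47] 0.0 pos [-73.  26.] -25
19 [ 0.54 -0.47] 5.0 pos [-68.  21.] -20
20 [ 0.56 -0.48] 5.0 pos [-62.  16.] -15
21 [ 0.58 -0.48] 5.0 pos [-57.  10.] -10
22 [ 0.6  -0.49] 5.0 pos [-51.   5.] -5
23 [ 0.62 -0.49] 5.0 pos [-45.   0.] 0
24 [0.67 0.04] 0.0 pos [-38.   0.] 0
25 [0.67 0.04] 0.0 pos [-32.   0.] 0
26 [0.67 0.04] 0.0 pos [-25.   0.] 0
27 [0.67 0.04] 0.0 pos [-18.   0.] 0
28 [0.67 0.04] 0.0 pos [-12.   0.] 0
29 [0.67 0.04] 0.0 pos [-5.  0.] 0
30 [0.67 0.04] 0.0 pos [2. 0.] 0
```

View pics/w8.png

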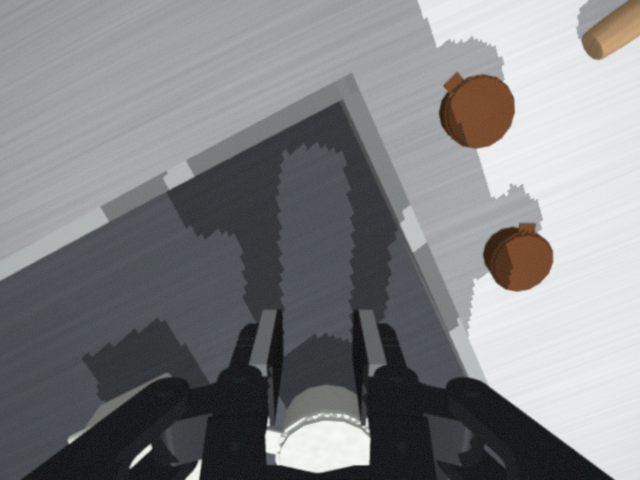

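A's near edge is centred between the fingers at (322,430). The two brown look-alike pots at (478,110) and (518,258) stand on the counter, out of the way. Pushing A.

>>> step_arm(
  rows=[
    [0.6,-0.2,0,0,0,1,177],
    [0.6,-0.2,0,0,0,0.5,177],
    [0.6,-0.2,0,0,0,0,177],
    [0.57,-0.4,0,0,0,0,177],
    [0.57,-0.4,0,0,0,0,177],
    [0.57,-0.4,0,0,0,0,177],
    [0.57,-0.4,0,0,0,0,177],
    [0.57,-0.4,0,0,0,0,177],
    [0.57,-0.4,0,0,0,0,177],
    [0.57,-0.4,0,0,0,0,177],
  ],
)

```text
t: 15.3
tool_pos: [0.5407, 0.074, 0.0914]
orientation: [[0.37, 0.007, -0.929], [0.929, 0.006, 0.37], [0.008, -1.0, -0.005]]
ft_force: [0.9, -0.8, 0.6]
finger_gap: 0.0262
```

Run:
```python
from h import *
grab('scene','s9'); s,y=st(); p=toS(s['tool_pos'])[0]*1e3; pot=p+25*np.array([np.cos(np.radians(y)),np.sin(np.radians(y))]); print(pot)
im=cv2.imread('pics/s9.png'); cv2.imwrite('pics/s9c.png',cv2.resize(im[170:310,225:405],None,fx=4,fy=4,interpolation=2))
hsv=cv2.cvtColor(im,cv2.COLOR_BGR2HSV)[180:300,240:400]
m=((hsv[...,1]<45)&(hsv[...,2]>165)).astype(np.uint8)
n,_,S,C=cv2.connectedComponentsWithStats(m)
for i in range(1,n):
    if 60<S[i,4]<900: q=C[i]+[240,180]; print(q.round(0),S[i,4],(toS(onplane('s9',[q],.14))*1e3).round(0))
plan([pot,(-85,55),(-50,15),(-20,0),(27,0)],[y,-25,-25,0,0],26)
```

```text
t 15.35 shelf mm [-106.    66.5] z 0.0914 yaw 155.05 gap 0.0259 F [-0.9 -2.2 -0.8] j [ 8. 20. -8. 62.  0. 29.]
[-83.33776954  55.90679715]
t 15.35 shelf mm [-106.    66.5] z 0.0914 yaw 155.05 gap 0.0259 F [-0.9 -2.2 -0.8] j [ 8. 20. -8. 62.  0. 29.]
0 [-0.02  0.01] 0.0 pos [-106.   67.] -25
1 [-0.16 -0.1 ] -0.0 pos [-108.   66.] -25
2 [ 0.46 -0.47] 0.0 pos [-103.   61.] -25
3 [ 0.46 -0.47] 0.0 pos [-99.  56.] -25
4 [ 0.46 -0.47] 0.0 pos [-95.  51.] -25
5 [ 0.46 -0.47] 0.0 pos [-90.  46.] -25
6 [ 0.46 -0.47] 0.0 pos [-86.  41.] -25
7 [ 0.46 -0.47] 0.0 pos [-82.  36.] -25
8 [ 0.46 -0.47] 0.0 pos [-77.  31.] -25
9 [ 0.46 -0.47] 0.0 pos [-73.  26.] -25
10 [ 0.54 -0.47] 5.0 pos [-68.  21.] -20
11 [ 0.56 -0.48] 5.0 pos [-62.  16.] -15
12 [ 0.58 -0.48] 5.0 pos [-57.  10.] -10
13 [ 0.6  -0.49] 5.0 pos [-51.   5.] -5
14 [ 0.62 -0.49] 5.0 pos [-45.   0.] 0
15 [0.67 0.04] 0.0 pos [-38.   0.] 0
16 [0.67 0.04] 0.0 pos [-32.   0.] 0
17 [0.67 0.04] 0.0 pos [-25.   0.] 0
18 [0.67 0.04] 0.0 pos [-18.   0.] 0
19 [0.67 0.04] 0.0 pos [-12.   0.] 0
20 [0.67 0.04] 0.0 pos [-5.  0.] 0
21 [0.67 0.04] 0.0 pos [2. 0.] 0
```

View pics/s9c.png

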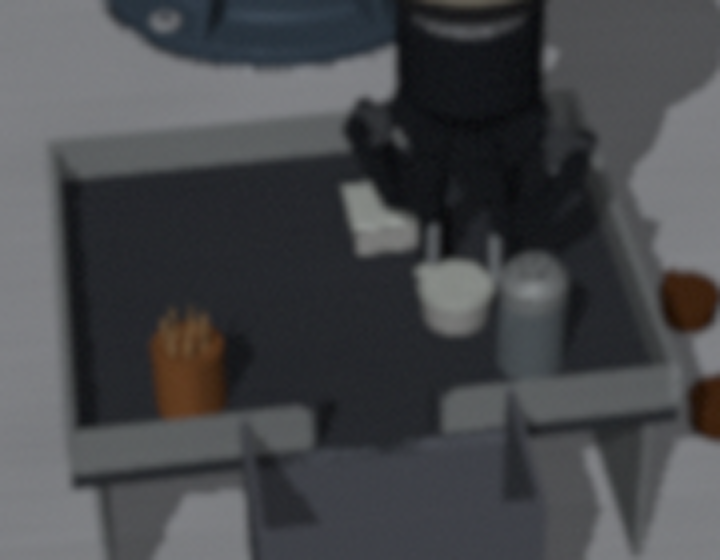

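A is cradled in front of both tips, at (455,295) in the crop, and clear of the shaker. Continuing.

>>> step_arm(
  rows=[
    [0.4,-0.47,-0.2,0,0,0,177],
    [0.4,-0.47,-0.1,0,0,0,177],
    [0.45,-0.47,0,0,0,0,177],
    [0.45,-0.47,0,0,0,0,177],
    [0.45,-0.47,0,0,0,0,177],
    [0.45,-0.47,0,0,0,0,177],
    [0.45,-0.47,0,0,0,0,177],
    [0.55,-0.47,0,0,0,5,177],
    [0.55,-0.47,0,0,0,5,177],
  ],
)

```text
t: 16.25
tool_pos: [0.5859, 0.0276, 0.0882]
orientation: [[0.2, 0.006, -0.98], [0.98, 0.007, 0.2], [0.008, -1.0, -0.005]]
ft_force: [-0.4, -0.6, 0.8]
finger_gap: 0.0262
```

Run:
```python
from h import *
s,y=st(); p=toS(s['tool_pos'])[0]*1e3; pot=p+25*np.array([np.cos(np.radians(y)),np.sin(np.radians(y))]); print(pot)
plan([pot,(-18,0),(27,0)],[y,0,0],26)
```

```text
t 16.25 shelf mm [-64.1  18.3] z 0.0882 yaw 165.28 gap 0.0262 F [-0.4 -0.6  0.8] j [ 2. 24. -1. 64.  0. 14.]
[-39.96941026  11.90206418]
t 16.25 shelf mm [-64.1  18.3] z 0.0882 yaw 165.28 gap 0.0262 F [-0.4 -0.6  0.8] j [ 2. 24. -1. 64.  0. 14.]
0 [-0.02  0.  ] 0.0 pos [-64.  18.] -15
1 [ 0.54 -0.43] 3.7 pos [-59.  14.] -11
2 [ 0.55 -0.43] 3.7 pos [-54.   9.] -7
3 [ 0.56 -0.43] 3.7 pos [-49.   5.] -4
4 [ 0.57 -0.43] 3.7 pos [-43.   0.] 0
5 [0.75 0.04] 0.0 pos [-36.   0.] 0
6 [0.75 0.04] 0.0 pos [-28.   0.] 0
7 [0.75 0.04] 0.0 pos [-21.   0.] 0
8 [0.75 0.04] 0.0 pos [-13.   0.] 0
9 [0.75 0.04] 0.0 pos [-6.  0.] 0
10 [0.75 0.04] 0.0 pos [2. 0.] 0
```

>>> step_arm(
  rows=[
    [0.35,-0.5,0,0,0,4,177],
    [0.35,-0.5,0,0,0,4,180],
    [0.4,-0.45,0,0,0,4,185],
    [0.5,-0.3,0,0,0,3,190],
    [0.6,0,0,0,0,0,195],
    [0,0,0,0,0,0,195],
  ],
)

```text
t: 16.85
tool_pos: [0.6107, 0.0072, 0.0879]
orientation: [[-0.072, 0.004, -0.997], [0.997, 0.008, -0.072], [0.008, -1.0, -0.005]]
ft_force: [-0.2, 0.2, -0.4]
finger_gap: 0.0199
```

Run:
```python
from h import *
togo(-2,0,.0885,0)
```

```text
t 16.85 shelf mm [-40.6  -3.5] z 0.0879 yaw -179.1 gap 0.0199 F [-0.2  0.2 -0.4] j [ 0. 27.  3. 66.  0. -4.]
to go cm [3.83 0.57] 0.06 turn 359.1
```

>>> step_arm(
  rows=[
    [0.5,0.15,0,0,0,-0.8,195],
    [0.6,0.15,0,0,0,0,195],
    [0.6,0.1,0,0,0,0,195],
    [0.7,0.06,0,0,0,0,195],
    [0.7,0.04,0,0,0,0,195],
    [0.7,0.04,0,0,0,0,195],
    [0,0,0,0,0,0,195],
  ],
)

```text
t: 17.55
tool_pos: [0.6522, 0.0138, 0.0877]
orientation: [[-0.054, 0.004, -0.999], [0.999, 0.008, -0.054], [0.008, -1.0, -0.005]]
ft_force: [-0.4, -0.1, -0.4]
finger_gap: 0.0203
```

Run:
```python
from h import *
togo(0,0,.0885,-180)
```

```text
t 17.55 shelf mm [1.2 0.7] z 0.0877 yaw -180.12 gap 0.0203 F [-0.4 -0.1 -0.4] j [ 1. 32. 11. 69.  0. -2.]
to go cm [-0.12 -0.08] 0.08 turn 180.12
```

Now retract, rise and look into the trough.

>>> step_arm(
  rows=[
    [-1.2,-0.1,0,0,0,0,195],
    [-1.4,-0.08,0,0,0,0,195],
    [-1.4,-0.08,1,0,0,0,195],
    [0,0,3,0,0,0,195],
    [0,0,4,0,0,0,195],
    [1,0,4,0,0,0,195],
    [2,0.1,3,0,0,0,195],
    [2,0.1,0,0,0,0,195],
    [2,0.1,0,0,0,0,195],
    [0,0,0,0,0,0,195],
  ],
)

```text
t: 18.55
tool_pos: [0.6794, 0.0138, 0.2436]
orientation: [[-0.053, 0.003, -0.999], [0.999, 0.008, -0.053], [0.008, -1.0, -0.003]]
ft_force: [-0.2, 1.1, -1.0]
finger_gap: 0.0202
```

Run:
```python
from h import *
st(); a,_=grab('wrist','w10'); b,_=grab('side','s10'); c,_=grab('scene','c10')
g=lambda i:i[:,:,::-1]
o=np.vstack([np.hstack([cv2.resize(g(a),(400,300)),cv2.resize(g(b)[150:330,200:440],(400,300))]),np.hstack([cv2.resize(g(c)[170:350,220:460],(400,300)),cv2.resize(g(c),(400,300))])])
cv2.imwrite('pics/fin.png',o)
```

```text
t 18.55 shelf mm [28.4 -0.8] z 0.2436 yaw -180.16 gap 0.0202 F [-0.2  1.1 -1. ] j [ 1. 37. 42. 95.  0. -2.]
```

View pics/fin.png

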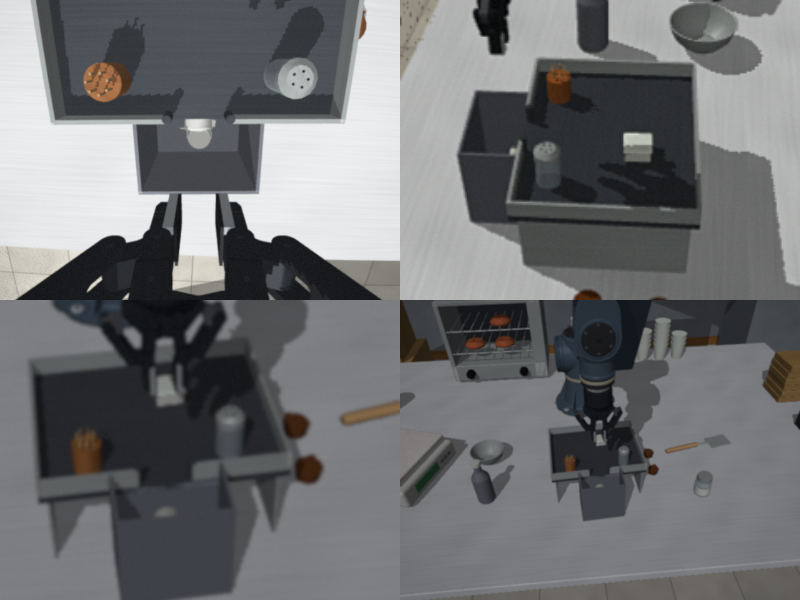

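Something white shows right at the gate edge, around (200,125) in the wrist tile and (513,152) in the side tile. I'll measure its height from depth (no picture views remain).

Run:
```python
from h import *
im=cv2.imread('pics/w10.png'); d=np.load('pics/w10_d.npy')
for v in range(176,248,6):
    print(v,[(u,*(int(k) for k in (np.r_[toS(p)[0],p[0,2]]*1e3).round(0)),int(im[v,u].mean())) for u in (296,308,320,332,344) for p in [bydepth('w10',[(u,v)])]])
im=cv2.imread('pics/s10.png')
for v in range(234,250,3):
    print(v,[(u,*(int(k) for k in (np.r_[toS(p)[0],p[0,2]]*1e3).round(0)),int(im[v,u].mean())) for u in (260,264,267,270,274) for p in [bydepth('s10',[(u,v)])]])
```

```text
176 [(296, -4, -15, 120, 88), (308, -4, -7, 119, 90), (320, -3, 2, 119, 86), (332, -3, 10, 118, 83), (344, -3, 19, 119, 83)]
182 [(296, 1, -15, 119, 88), (308, 1, -7, 119, 89), (320, 1, 2, 119, 87), (332, 1, 10, 119, 88), (344, 1, 19, 119, 86)]
188 [(296, 5, -15, 119, 86), (308, 5, -7, 119, 88), (320, 5, 2, 120, 92), (332, 5, 10, 119, 86), (344, 5, 19, 119, 84)]
194 [(296, 19, -17, 72, 156), (308, 18, -7, 81, 224), (320, 18, 2, 81, 219), (332, 18, 12, 78, 162), (344, 29, 25, 28, 163)]
200 [(296, 24, -17, 73, 136), (308, 22, -7, 83, 225), (320, 22, 2, 83, 201), (332, 23, 12, 80, 160), (344, 41, 27, 3, 129)]
206 [(296, 29, -17, 73, 147), (308, 26, -7, 85, 234), (320, 27, 2, 85, 231), (332, 28, 12, 80, 180), (344, 47, 27, 4, 90)]
212 [(296, 53, -21, 2, 90), (308, 46, -8, 30, 162), (320, 41, 3, 49, 168), (332, 47, 14, 25, 163), (344, 53, 27, 3, 91)]
218 [(296, 59, -21, 3, 93), (308, 53, -8, 27, 164), (320, 53, 3, 24, 163), (332, 53, 14, 24, 161), (344, 59, 27, 3, 92)]
224 [(296, 65, -21, 2, 93), (308, 59, -8, 26, 161), (320, 59, 3, 26, 163), (332, 59, 14, 25, 162), (344, 66, 28, 3, 93)]

[... 398 characters left out ...]
42, 52), (267, 40, -65, 43, 52), (270, 32, -66, 43, 64), (274, -1, 39, 145, 22)]
237 [(260, 59, -62, 34, 52), (264, 49, -65, 32, 53), (267, 41, -65, 32, 65), (270, 7, 49, 144, 99), (274, 0, 38, 134, 26)]
240 [(260, 61, -64, 21, 50), (264, 50, -63, 22, 42), (267, 27, -2, 83, 182), (270, 6, 59, 144, 138), (274, 1, 39, 125, 27)]
243 [(260, 28, 67, 141, 75), (264, 18, 69, 144, 80), (267, 11, 71, 146, 85), (270, 4, 70, 145, 134), (274, 0, 43, 119, 32)]
246 [(260, 28, 70, 134, 52), (264, 19, 70, 135, 51), (267, 11, 73, 138, 50), (270, 3, 77, 143, 114), (274, -1, 53, 118, 30)]
249 [(260, 29, 69, 124, 52), (264, 20, 70, 125, 52), (267, 13, 69, 124, 64), (270, 3, 81, 137, 87), (274, -2, 61, 117, 26)]
```

The depth adds up: one pot lies flat on the floor (top at z≈25). A stands on edge against the near wall (top at z≈85, so its centre is near 65 mm, well below 108, at shelf x≈0.116). It isn't hanging on the edge. I'll check that it's at rest and compare the counter objects with the start, then hand in.

>>> step_arm(
  rows=[
    [0,0,0,0,0,0,195],
    [0,0,0,0,0,0,195],
    [0,0,0,0,0,0,195],
    [0,0,0,0,0,0,195],
    [0,0,0,0,0,0,195],
  ],
)

```text
t: 19.2
tool_pos: [0.6753, 0.0136, 0.2453]
orientation: [[-0.053, 0.003, -0.999], [0.999, 0.008, -0.053], [0.008, -1.0, -0.003]]
ft_force: [-0.5, 0.4, -0.0]
finger_gap: 0.02
```

Run:
```python
from h import *
grab('side','s11'); grab('scene','c11'); grab('wrist','w11')
D=lambda a,b,r:round(float(np.abs(cv2.imread(f'pics/{a}.png').astype(int)-cv2.imread(f'pics/{b}.png'))[r].mean()),2)
print('trough w10/w11',D('w10','w11',np.s_[185:245,280:360]),'background',D('w10','w11',np.s_[210:245,210:270]))
for n,r in dict(bottle=np.s_[255:330,110:160],bowl=np.s_[222:268,105:172],spatula=np.s_[210:250,420:535],spice=np.s_[270:320,465:505],bg=np.s_[360:420,300:500]).items(): print(n,D('scene0','c11',r))
for v in (196,206): p=bydepth('w11',[(320,v)]); print((toS(p)*1e3).round(0),p[0,2].round(3))
# white blobs on the deck in side view
im=cv2.imread('pics/s11.png');h=cv2.cvtColor(im,40)[185:285,255:425];m=((h[...,1]<50)&(h[...,2]>150)).astype(np.uint8)
n,_,S,C=cv2.connectedComponentsWithStats(m)
for i in range(1,n):
    if S[i,4]>40: q=C[i]+[255,185]; print('white',q.round(0),S[i,4],(toS(bydepth('s11',[q]))*1e3).round(0),bydepth('s11',[q])[0,2].round(3))
```

```text
trough w10/w11 13.98 background 3.98
bottle 2.59
bowl 2.87
spatula 3.34
spice 3.2
bg 3.47
[[15.  2.]] 0.082
[[23.  2.]] 0.083
white [267. 194.] 490 [[  77. -283.]] 0.002
white [402. 215.] 2359 [[-331. -212.]] -0.002
white [342. 233.] 129 [[-159.   24.]] 0.141
```

Run:
```python
from h import *
P=[]
for i in range(14):
    a,d=grab('wrist','w12'); s=read_state(); P.append((a.astype(int),bydepth('w12',[(320,200)])[0],s['tool_pos']))
print(np.abs(P[0][0]-P[-1][0])[185:245,280:360].mean(),np.abs(P[0][0]-P[-1][0])[100:160,200:400].mean(),P[0][1:],P[-1][1:])
finish_job()
```

```text
1.8009722222222222 2.0533055555555557 (array([0.66932063, 0.01636825, 0.08268976]), array([0.67545902, 0.01356129, 0.24511695])) (array([0.6693689 , 0.01637252, 0.08251506]), array([0.67548918, 0.01356147, 0.24510723]))
the job is handed in; nothing more can be done
```

I pushed the three round white pots (B, then C, then A) one at a time through the gate with a two-fingertip cradle. I handed the job in at about 20 s; no verdict is reported.

**What disagreed or surprised:**
- **Tip height:** the fingertips sit about 37 mm short of the reported TCP at the 20 mm finger gap. The first push at pot B therefore passed over it without touching. I measured the offset in the wrist and side views and worked with the TCP at about 0.089 m.
- **Pot A's resting pose:** it stands on edge in the trough against the near wall, with its top about 83 mm above the counter. Its centre is at about z 63 mm, shelf x 116 mm, which is inside the limits, but it isn't lying flat.

**Last checks:**
- **Pots:** A is well below the deck. One pot lies flat on the trough floor. The third, which I saw in the trough after its push, is hidden under A in the last view. The trough picture did not change beyond camera noise over the last 0.7 s.
- **Shelf:** the tub's top is at its original height and place, and the shaker and toothpick jar are upright.
- **Counter:** the bottle, bowl, spatula and spice jar look the same as at the start, to within image noise. I left the brown look-alikes alone.
- **Arm:** it is clear of everything, with forces near 0.

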